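Dust off a card case at the air-duster station and pack it

TASK

Lay the red card case flat in the corner-marked bay of the dust-off station, lengthwise with the marks, and let go of it. With it lying there, press the red nozzle cap of the clamped duster can fully down and let it spring back up; never press the cap while the case is not in the bay. Then set the case down flat on the bottom of the empty white carton, without dropping it and without disturbing the tape roll or the stapler.

Things in the scene. Friction and masses are not known exactly. Their poses are not given: they have to be found in the camera images.
- case: Red metal card case, a flat rounded box 54 (x) x 90 (y) x 22 (z) mm with a silver panel on top, about 0.12 kg, loose, lying flat on the table. Origin: centre of its underside; z up, y along its length. Either end may point either way.
- bay (a point): Centre of the marked bay on the fixed dust-off station's black rubber mat, 10 mm above the table. White corner marks outline 84 (x) by 120 (y) mm; the case's length goes along y, either way round. A 20 mm high backstop stands 69 mm off on the -y side; the duster can's axis is 160 mm off on the +y side. The aluminium plate is 140 x 290 mm.
- cap_top (a point): Centre of the top face of the red nozzle cap (27 mm across, 16 mm high, flat top 24 mm across), 188 mm above the table when up. It sits on a white duster can with a blue band, 52 mm across, clamped upright on the station. A short nozzle and thin white tube point towards the bay. Moves with the cap; z up.
- nozzle_cap (a joint): Travel of the sprung nozzle cap in m: 0 is up, 0.006 is fully down. Starts moving at about 1.8 N and needs about 5.4 N to be held fully down; springs back by itself.
- white_carton: Open, empty white carton, fixed, outer 160 x 160 mm, walls 45 mm high and 4 mm thick, bottom 4 mm thick, with two short flaps sloping outward on its x sides (45 mm long, up to 62 mm above the table). Origin: centre of its underside. Inside 152 x 152 mm.
- kraft_carton: Bystander: brown cardboard carton of the same size, fixed, already filled with grey and blue boxes. Origin: centre of its underside. White and brown cartons may change places.
- tape_roll: Bystander: yellow roll of tape lying flat, loose, outer diameter 96 mm, 48 mm high. Origin: centre of its underside.
- stapler: Bystander: blue stapler, loose, 36 (x) x 120 (y) x 41 (z) mm. Origin: centre of its underside.
There are look-alikes about, which are no part of the job. Of the things shaped like the case, the red one is meant.

How it is judged (in metres and radians):
On the way, in this order (a step that is already met when the one before it is completed fails the run):
1. the case lies flat in the marked bay, lengthwise, let go (x of case in the frame of bay between -0.015 and 0.015 m and y of case in the frame of bay between -0.015 and 0.015 m and z of case in the frame of bay between -0.006 and 0.006 m and angle between the y axis of case and the y axis of bay, either way round below 0.25 rad and angle between case's own z axis and vertical below 0.1 rad and contact force between the fingers and case below 0.1 N and linear speed of case below 0.02 m/s), for 0.2 s.
2. the nozzle cap is pressed fully down (over 4.5 of 6 mm) while the case lies in the bay (value of joint nozzle_cap above 0.0045 m and x of case in the frame of bay between -0.02 and 0.02 m and y of case in the frame of bay between -0.02 and 0.02 m and z of case in the frame of bay between -0.006 and 0.006 m and angle between the y axis of case and the y axis of bay, either way round below 0.3 rad), for 0.1 s.
3. the nozzle cap has sprung back up (value of joint nozzle_cap below 0.0015 m), for 0.1 s.
At the end, for the whole second after the job is handed in: The case lies flat (within 0.1 rad) on the bottom of the white carton (centre within 60 mm of the carton's centre along each side, underside within 10 mm of the carton's underside level), at rest and let go, top up; the nozzle cap is up (less than 1.5 mm down) (x of case in the frame of white_carton between -0.06 and 0.06 m and y of case in the frame of white_carton between -0.06 and 0.06 m and z of case in the frame of white_carton below 0.01 m and angle between case's own z axis and vertical below 0.1 rad and linear speed of case below 0.02 m/s and contact force between the fingers and case below 0.1 N and value of joint nozzle_cap below 0.0015 m); the robot touches nothing.
It fails at once if the cap is pressed (over 3 mm) while the case is not in the bay (more than 25 mm off centre, or more than 0.4 rad askew, or lifted) (value of joint nozzle_cap above 0.003 m and not (x of case in the frame of bay between -0.025 and 0.025 m and y of case in the frame of bay between -0.025 and 0.025 m and z of case in the frame of bay between -0.006 and 0.006 m and angle between the y axis of case and the y axis of bay, either way round below 0.4 rad)).
It fails at once if the case is dropped: out of the fingers with its underside more than 50 mm above the table (height (world z) of case above 0.05 m and contact force between the fingers and case below 0.02 N).
It fails at once if the tape roll is moved by more than 20 mm (distance of tape_roll from where it was at the start of the episode above 0.02 m).
It fails at once if the stapler is moved by more than 20 mm (distance of stapler from where it was at the start of the episode above 0.02 m).
It also fails if it takes over 67 s, if anything falls off the work surface, if the arm or the gripper's body presses on something with over 40 N, if the wrist force passes 120 N, or if a joint passes its speed limit or range.

ROBOT

A 6-joint arm with a two-finger parallel gripper is mounted at the origin on the work surface. World frame = base frame: x ahead of the robot, y to its left, z up, the work surface at z = 0. Lengths are in mm, angles in rad, forces in N, time in s.
With the tool pointing down it reaches from about 275 to 1000 mm from the base axis. Payload 8.4 kg.
Tool frame: the origin (TCP) lies between the finger pads; the fingertips stand 17 mm ahead of it and the grasp point (between the pads) lies 2 mm behind it; z points along the fingers, y is the line along which they close (so a half turn about z gives the same grasp; the last joint's range is limited). The gripper opens to 85 mm and grips with 20 to 120 N. Pads are 22 mm wide; open, the fingers measure 114 mm over their backs; the gripper's body (76 mm by 85 mm) begins 54 mm behind the grasp point. The pads swing forward as they close: fully open they stand 13 mm farther back than shut.
Start: joints at [1.297, 0.353, 1.633, -0, 1.155, -0.002], TCP at [167.79, 602.059, 248.281] pointing down, gripper open.
Joint ranges: [-2.63, 2.63], [-0.92, 2.1], [0.06, 2.66], [-1.3, 4.44], [0, 2.69], [-3.02, 3.02]. Speed limits (rad/s): [2.22, 2.22, 2.79, 3.14, 3.14, 3.14].

INTERFACE

Orientations are given as [roll, pitch, yaw] about the fixed x, y, z axes, in that order (R = Rz(yaw) Ry(pitch) Rx(roll)).
In Python, from rig import sense, grab_frame, sign_off gives the robot as it stands. The module is installed in compiled form; this text tells all that it offers.
- The arm moves only by the tool send_rows, never from a script. Its argument "moves" is a list that holds one entry, the list of rows, each a list of 7 numbers: the shift along the world's x, y, z in m, then the turn, a rotation vector about the world's x, y, z in rad, then the opening, from -1 (shut) to 1 (fully open). In form: [[[dx, dy, dz, rx, ry, rz, jaw], ...]]. A call has 1 to 10 rows; each row shifts and turns the commanded pose from where the row before left it; what a row does not reach is not made up. A row lasts 1/10 s, in which the tool goes at most 50 mm and 8.59 degrees, less where a joint would pass 70% of its speed; a pose out of reach is approached as far as the arm can. A call with a gripper value outside its range is refused whole. The fingers move at their own pace and stop on an object; "grip_force" is the grip in N (left out, the last holds). Time passes only in rows, so rows that do not move let the fingers close. It gives the time, the measured TCP pose, the force, the opening and the grip force at its end, in the units of the state.
- sense(): the state, without advancing time (a new reading comes with each control period).
- grab_frame(name): name is "side" or "top"; returns a dict with "img" (400x640x3 uint8, red, green, blue), "mtx" (3x3 intrinsics, pixels), "dist" ([k1, k2, p1, p2, k3] as OpenCV has them; the pictures are not rectified), "rvec" (rotation vector, rad) and "tvec" (3), from world to camera coordinates, as OpenCV has them. Camera axes: x right, y down, z forward; pixel columns grow to the right and rows downward; lengths in mm; the calibration is good to about 2 mm. A picture is of the moment at which its call begins. There is no depth.
- sign_off(): hands the job in; it is judged then, once.
The state is a dict: "clock": time; "qpos": joint angles; "qvel": joint speeds; "joint_efforts": joint torques, N m; "eef_pos": TCP position; "tcp_rot": TCP orientation; "contact_force": force on the tool from outside, world axes, zero at the start; "wrist_torque": the same for the moment, N m; "opening": opening from 0.0 (shut) to 1.0 (fully open); "grasp_force": force on a finger pad.
Only numpy, scipy, OpenCV 4.12 (cv2) and the standard library are available. Lean on these libraries where they do the work, as an engineer would, in place of code of your own. Each camera call takes 0.05 s, during which the arm holds its last target. There are 200 camera calls.

## Working session

There is one attempt and no reset: what is moved stays moved. The work goes in short steps, Python scripts to look and compute and a tool call to move; the robot and the scene stay as the last step left them, time stands still between calls to the robot, and variables do not carry over. Pictures are saved under pics/ and viewed, at most 10 in all, crops included, and the job is handed in when it is done.

Besides the shell and the picture viewer there is one more tool, called by a JSON object that holds its "fn" and its "kwargs". send_rows: Moves the arm, as the interface text tells. Its arguments: {"type":"object","properties":{"moves":{"type":"array"},"grip_force":{"type":"number"}},"required":["moves"]}

```bash
mkdir -p pics
python3 - <<'E'
from rig import sense, grab_frame
import cv2,pickle
s=sense();print(s)
for n in("side","top"):
    f=grab_frame(n);pickle.dump(f,open(f"pics/{n}0.pkl","wb"));cv2.imwrite(f"pics/{n}0.png",f["img"][:,:,::-1]);print(n,f["mtx"].tolist(),f["dist"],f["rvec"],f["tvec"])
E
```

```text
{'clock': 0.0, 'qpos': array([ 1.29657414e+00,  3.53680272e-01,  1.63414743e+00,  5.88928081e-06,
        1.15515414e+00, -2.34790164e-03]), 'qvel': array([ 1.95184544e-04,  7.85839055e-04,  1.16625670e-03,  1.04459940e-03,
       -1.21745952e-03,  2.89685664e-05]), 'joint_efforts': array([-1.31557113e-03, -6.05234027e+01, -3.42072523e+01, -1.13601459e-04,
        9.26613109e-03, -4.49899062e-05]), 'eef_pos': array([167.68178508, 601.62238442, 247.53589509]), 'tcp_rot': array([-3.14020348e+00, -8.64620653e-06,  2.86971598e+00]), 'contact_force': array([0.37410794, 0.24913561, 0.52668087]), 'wrist_torque': array([-0.01152379,  0.00634512,  0.01001651]), 'grasp_force': 0.0, 'opening': 1.003914188218769}
side [[424.5544526595002, 0.0, 317.56923311197926], [0.0, 424.5544526595002, 194.42112242675208], [0.0, 0.0, 1.0]] [-0.04431396  0.          0.          0.          0.        ] [ 2.12078736 -0.5823344   0.28626146] [-451.65499261  266.65112257  889.69731114]
top [[386.33955287805134, 0.0, 316.6951587987095], [0.0, 386.33955287805134, 203.98046279264665], [0.0, 0.0, 1.0]] [-0.03977935  0.          0.          0.          0.        ] [ 2.13696496 -2.11778903  0.18362904] [  6.76999977 520.73893487 983.52066484]
```

View pics/top0.png

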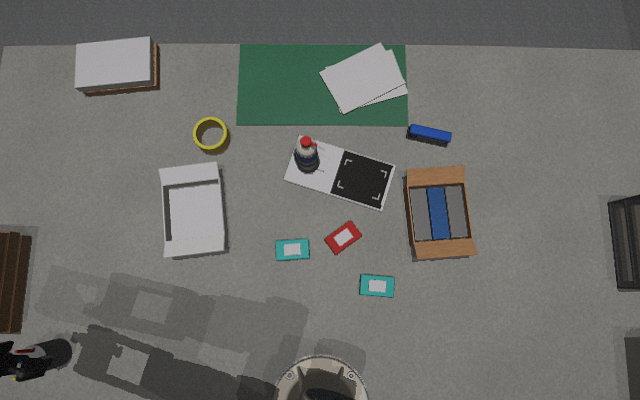

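View pics/side0.png

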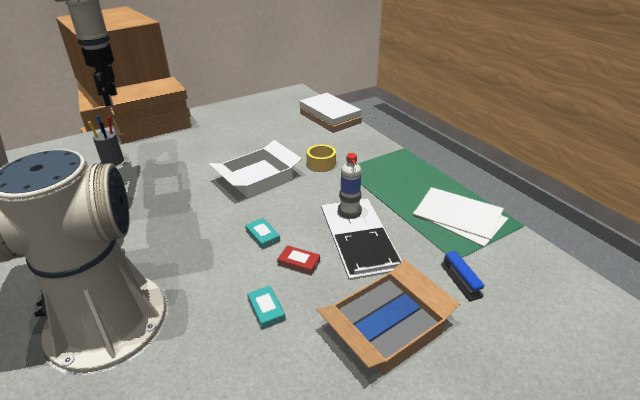

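The top view has the red case at (343,237). The things that could be mistaken for it are the teal cases at (292,250) and (377,286), and the red cap at (306,141) by colour. The white carton is at (193,210), the kraft carton at (440,212), the tape at (210,133), the stapler at (430,134) and the bay at (362,180). The white-topped stack at (117,65) is not a carton. I choose the red case.

```bash
cat > h.py <<'E'
import cv2,numpy as np,pickle
def ray(f,p):
    R=cv2.Rodrigues(f["rvec"])[0]
    u=cv2.undistortPoints(np.float64(p).reshape(-1,1,2),f["mtx"],f["dist"])[:,0]
    d=np.c_[u,np.ones(len(u))]@R
    return -R.T@np.ravel(f["tvec"]),d
def onz(f,p,z):
    c,d=ray(f,p);return c+d*((z-c[2])/d[:,2])[:,None]
def cross(fs,ps):
    A=np.zeros((3,3));b=np.zeros(3)
    for f,p in zip(fs,ps):
        c,d=ray(f,[p]);d=d[0]/np.linalg.norm(d[0]);P=np.eye(3)-np.outer(d,d);A+=P;b+=P@c
    return np.linalg.solve(A,b)
def proj(f,P): return cv2.projectPoints(np.float64(P).reshape(-1,1,3),f["rvec"],f["tvec"],f["mtx"],f["dist"])[0][:,0]
def red(f):
    h=cv2.cvtColor(f["img"],cv2.COLOR_RGB2HSV)
    return (((h[...,0]<8)|(h[...,0]>172))&(h[...,1]>140)&(h[...,2]>70)).astype(np.uint8)
def blobs(m,mn=30):
    cs=cv2.findContours(m,cv2.RETR_EXTERNAL,cv2.CHAIN_APPROX_NONE)[0]
    return [c for c in cs if cv2.contourArea(c)>mn]
def rect(pts):
    r=cv2.minAreaRect(np.float32(pts[:,:2]));b=cv2.boxPoints(r)
    e=[b[1]-b[0],b[2]-b[1]];L=max(e,key=np.linalg.norm)
    return np.round(r[0],1),np.round(sorted(r[1]),1),round(float(np.degrees(np.arctan2(L[1],L[0]))%180),1)
E
python3 - <<'E'
from h import *
t=pickle.load(open("pics/top0.pkl","rb"));s=pickle.load(open("pics/side0.pkl","rb"))
for n,f in(("top",t),("side",s)):
    for c in blobs(red(f),20):
        print(n,cv2.boundingRect(c),cv2.contourArea(c),c[:,0].mean(0),"rect z22",rect(onz(f,c[:,0],22)),"z11",rect(onz(f,c[:,0],11)))
# bay marks: white within the black mat
g=t["img"].min(2)
def dark_in(f,x0,y0,x1,y1,th):
    m=np.zeros(f["img"].shape[:2],np.uint8);m[y0:y1,x0:x1]=(f["img"].max(2)[y0:y1,x0:x1]<th);return m
m=dark_in(t,325,145,400,215,60)
c=max(blobs(m),key=cv2.contourArea);hull=cv2.convexHull(c)
print("mat",cv2.boundingRect(c),rect(onz(t,hull[:,0],10)))
k=np.zeros_like(m);cv2.fillConvexPoly(k,cv2.convexHull(hull),1);k=cv2.erode(k,np.ones((5,5)))
w=(g>110).astype(np.uint8)*k
ys,xs=np.nonzero(w);print("marks",len(xs),rect(onz(t,np.c_[xs,ys],10)))
cv2.imwrite("pics/crop1.png",np.hstack([cv2.resize(t["img"][125:265,280:400,::-1],None,fx=4,fy=4,interpolation=2)[:560],]))
cv2.imwrite("pics/crop2.png",cv2.resize(t["img"][150:270,145:240,::-1],None,fx=4,fy=4,interpolation=2))
E
```

```text
top (325, 221, 37, 33) 595.0 [342.8902439  236.90243902] rect z22 (array([435.5, -59.8]), array([52.1, 88.5]), 126.2) z11 (array([436.5, -60.5]), array([52.7, 89.5]), 126.2)
top (301, 136, 16, 10) 72.5 [308.07692308 141.79487179] rect z22 (array([706.2,  36.3]), array([26.6, 42.3]), 90.5) z11 (array([710.1,  36.7]), array([26.8, 42.7]), 90.5)
side (278, 246, 42, 24) 528.5 [298.68131868 257.07692308] rect z22 (array([435.1, -61.7]), array([53.5, 87.8]), 126.5) z11 (array([440.3, -51.3]), array([54.3, 89.2]), 126.5)
side (347, 153, 10, 10) 50.5 [351.88888889 157.18518519] rect z22 (array([806.1, 261.1]), array([29.6, 58.4]), 58.5) z11 (array([817. , 276.5]), array([30.1, 59.3]), 58.5)
mat (331, 151, 62, 58) (array([ 599.2, -113.6]), array([127.8, 142.2]), 72.3)
marks 59 (array([ 599.6, -113.4]), array([ 84.9, 120.1]), 72.0)
```

View pics/crop1.png

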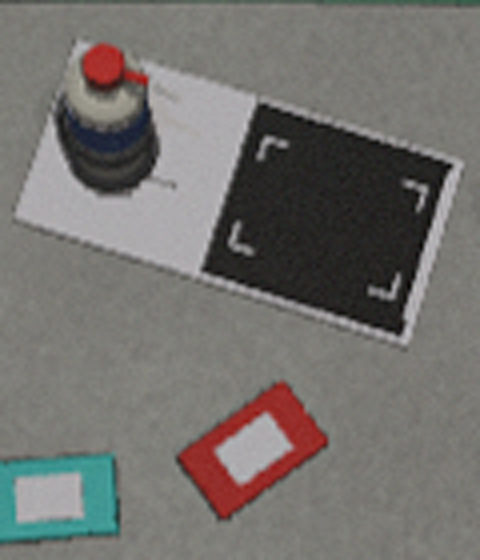

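View pics/crop2.png

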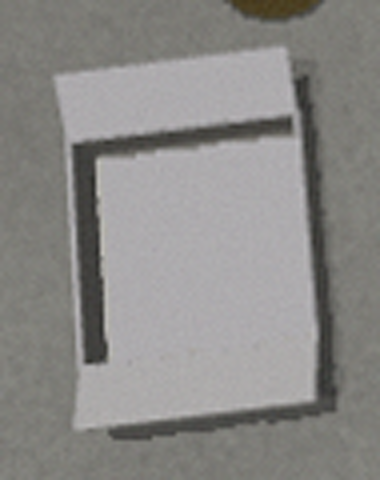

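The crops confirm the choice: the red case is at crop1 (255,450), with its silver panel up. The four bay marks are at crop1 (270,145), (415,190), (240,240) and (385,290). The white carton is empty, with flaps along the image top and bottom, and its rim corners are near crop2 (73,143), (293,120), (317,340) and (80,365).

Run:
```python
from h import *
t=pickle.load(open("pics/top0.pkl","rb"));s=pickle.load(open("pics/side0.pkl","rb"))
th=np.radians(72);y=np.array([np.cos(th),np.sin(th)])
print("cap nominal",np.array([599.6,-113.4])+160*y)
print("cap top view",onz(t,[((103+.5)/4-.5+280,(66+.5)/4-.5+125)],188))
# cap in side view: blob, split top
c=[c for c in blobs(red(s),20) if cv2.boundingRect(c)[1]<200][0]; print(c[:,0].min(0),c[:,0].max(0))
print("cap side body centre at z=180", onz(s,[(351.5,157.5)],180), "pred px of nominal top/bottom",proj(s,[[649,38.8,188],[649,38.8,172]]))
f=lambda P:[((x+.5)/4-.5+145,(y+.5)/4-.5+150) for x,y in P]
for P,z in(([(73,143),(293,120),(317,340),(80,365)],45),([(55,75),(287,47),(315,402),(76,430)],62)):
    q=onz(t,f(P),z)[:,:2];print(np.round(q),q.mean(0),[round(np.degrees(np.arctan2(*(q[(i+1)%4]-q[i])[::-1])),1) for i in range(4)])
```

```text
cap nominal [649.0427191   38.76904261]
cap top view [[645.99034192  38.91866823 188.        ]]
[347 153] [356 162]
cap side body centre at z=180 [[648.53870909  38.817341   180.        ]] pred px of nominal top/bottom [[351.76211906 154.71369647]
 [351.54761693 160.17362496]]
[[568. 429.]
 [585. 280.]
 [437. 256.]
 [418. 413.]] [502.19118714 344.23242233] [np.float64(-83.5), np.float64(-170.8), np.float64(96.6), np.float64(6.3)]
[[611. 438.]
 [632. 282.]
 [395. 251.]
 [375. 405.]] [503.25536407 344.01776874] [np.float64(-82.6), np.float64(-172.5), np.float64(97.3), np.float64(7.9)]
```

{"fn": "send_rows", "kwargs": {"moves": [[[0.02,-0.05,0,0,0,-0.067,1],[0.02,-0.05,0,0,0,-0.067,1],[0.02,-0.05,0,0,0,-0.067,1],[0.02,-0.05,0,0,0,-0.067,1],[0.02,-0.05,0,0,0,-0.067,1],[0.02,-0.05,0,0,0,-0.067,1],[0.02,-0.05,0,0,0,-0.067,1],[0.02,-0.05,0,0,0,-0.067,1],[0.02,-0.05,0,0,0,-0.067,1],[0.02,-0.05,0,0,0,-0.067,1]]], "grip_force": 30}}

```text
clock: 1.1
eef_pos: [353.6, 135.9, 248.4]
tcp_rot: [3.141, 0.0, 2.197]
contact_force: [1.2, 1.1, -0.4]
opening: 0.999
grasp_force: 0.0
```

{"fn": "send_rows", "kwargs": {"moves": [[[0.0164,-0.0392,0,0,0,0.0014,1],[0.0164,-0.0392,0,0,0,0.0014,1],[0.0164,-0.0392,0,0,0,0.0014,1],[0.0164,-0.0392,0,0,0,0.0014,1],[0.0164,-0.0392,0,0,0,0.0014,1],[0,0,-0.04,0,0,0,1],[0,0,-0.04,0,0,0,1],[0,0,-0.04,0,0,0,1],[0,0,-0.04,0,0,0,1],[0,0,0,0,0,0,1]]]}}

```text
clock: 2.1
eef_pos: [431.7, -57.7, 84.3]
tcp_rot: [-3.135, -0.006, 2.207]
contact_force: [-0.4, 0.6, 0.2]
opening: 0.998
grasp_force: 0.0
```

Run:
```python
from rig import *
from h import *
s=sense();print(s["eef_pos"],s["tcp_rot"],s["contact_force"])
a=grab_frame("side")["img"][180:300,230:380,::-1]
cv2.imwrite("pics/g1.png",cv2.resize(a,None,fx=4,fy=4,interpolation=2))
```

```text
[431.7492175  -57.74459273  84.33911848] [-3.13504305 -0.00638046  2.2065603 ] [-0.35978288  0.62844878  0.19239662]
```

View pics/g1.png

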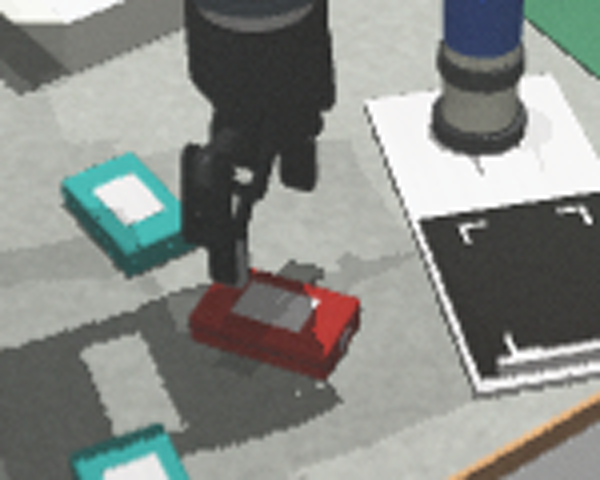

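The side crop shows the gripper above the red case, with the fingers on its long sides (crop (230,260) and (300,180)). The teal cases are clear of the fingers. Descending.

{"fn": "send_rows", "kwargs": {"moves": [[[0.0037,-0.0026,0,0,0,0,1],[0,0,-0.02,0,0,0,1],[0,0,-0.02,0,0,0,1],[0,0,-0.01,0,0,0,1],[0,0,-0.006,0,0,0,1],[0,0,-0.004,0,0,0,1],[0,0,0,0,0,0,1],[0,0,0,0,0,0,1]]]}}

```text
clock: 2.95
eef_pos: [439.6, -60.8, 28.8]
tcp_rot: [3.141, 0.001, 2.207]
contact_force: [0.3, -1.0, -0.8]
opening: 1.001
grasp_force: 0.0
```

{"fn": "send_rows", "kwargs": {"moves": [[[-0.004,0.0005,0,0,0,0,1],[0,0,-0.004,0,0,0,1],[0,0,-0.003,0,0,0,1],[0,0,0,0,0,0,1],[0,0,0,0,0,0,1]]]}}

```text
clock: 3.45
eef_pos: [435.1, -60.3, 21.1]
tcp_rot: [-3.141, -0.0, 2.207]
contact_force: [0.1, -0.1, -1.0]
opening: 1.001
grasp_force: 0.0
```

{"fn": "send_rows", "kwargs": {"moves": [[[0,0,0,0,0,0,-1],[0,0,0,0,0,0,-1],[0,0,0,0,0,0,-1],[0,0,0,0,0,0,-1],[0,0,0,0,0,0,-1],[0,0,0,0,0,0,-1],[0,0,0,0,0,0,-1],[0,0,0,0,0,0,-1],[0,0,0,0,0,0,-1],[0,0,0,0,0,0,-1]]], "grip_force": 40}}

```text
clock: 4.45
eef_pos: [435.3, -60.3, 21.5]
tcp_rot: [3.141, 0.0, 2.207]
contact_force: [-1.9, 0.1, 6.3]
opening: 0.617
grasp_force: 42.0
```

{"fn": "send_rows", "kwargs": {"moves": [[[0,0,0.005,0,0,0,-1],[0,0,0.01,0,0,0,-1],[0,0,0.015,0,0,0,-1],[0,0,0.015,0,0,0,-1],[0,0,0,0,0,0,-1],[0,0,0,0,0,0,-1]]]}}

```text
clock: 5.05
eef_pos: [435.5, -60.3, 66.7]
tcp_rot: [3.141, 0.001, 2.207]
contact_force: [0.0, 0.4, -0.9]
opening: 0.621
grasp_force: 42.6
```

{"fn": "send_rows", "kwargs": {"moves": [[[0.0205,-0.0066,0,0,0,-0.119,-1],[0.0205,-0.0066,0,0,0,-0.119,-1],[0.0205,-0.0066,0,0,0,-0.119,-1],[0.0205,-0.0066,0,0,0,-0.119,-1],[0.0205,-0.0066,0,0,0,-0.119,-1],[0.0205,-0.0066,0,0,0,-0.119,-1],[0.0205,-0.0066,0,0,0,-0.119,-1],[0.0205,-0.0066,0,0,0,-0.119,-1],[0,0,0,0,0,0,-1],[0,0,0,0,0,0,-1]]]}}

```text
clock: 6.05
eef_pos: [598.3, -112.9, 65.1]
tcp_rot: [-3.14, 0.0, 1.257]
contact_force: [-1.1, -1.4, -1.1]
opening: 0.62
grasp_force: 42.5
```

Run:
```python
from rig import *
from h import *
f=grab_frame("side");s=sense();print(s["eef_pos"],s["tcp_rot"],s["contact_force"],s["opening"],s["grasp_force"])
cv2.imwrite("pics/g2.png",cv2.resize(f["img"][140:290,280:440,::-1],None,fx=4,fy=4,interpolation=2))
```

```text
[ 597.78761562 -112.79317177   65.25346897] [-3.13919429e+00  2.78190251e-04  1.25675405e+00] [ 0.06075775 -0.31620751 -0.99387676] 0.6217082049853049 42.54807651042938
```

View pics/g2.png

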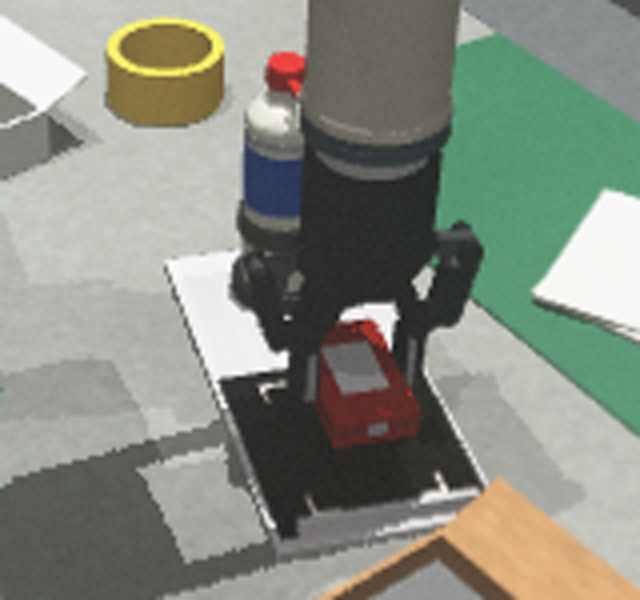

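The side crop shows the case held level between the fingers over the mat, with its length along the marks (crop (365,385)). Lowering it into the bay.

{"fn": "send_rows", "kwargs": {"moves": [[[0.0015,-0.0005,-0.01,0,0,0,-1],[0,0,-0.01,0,0,0,-1],[0,0,-0.006,0,0,0,-1],[0,0,-0.004,0,0,0,-1],[0,0,-0.002,0,0,0,-1],[0,0,0,0,0,0,-1],[0,0,0,0,0,0,-1]]]}}

```text
clock: 6.8
eef_pos: [600.9, -113.6, 34.4]
tcp_rot: [3.141, -0.0, 1.255]
contact_force: [0.1, -0.0, -1.0]
opening: 0.626
grasp_force: 42.6
```

{"fn": "send_rows", "kwargs": {"moves": [[[-0.001,0,-0.001,0,0,0,-1],[0,0,-0.001,0,0,0,-1],[0,0,-0.001,0,0,0,-1],[0,0,0,0,0,0,-1],[0,0,0,0,0,0,-1]]]}}

```text
clock: 7.3
eef_pos: [599.7, -113.6, 31.6]
tcp_rot: [3.141, -0.0, 1.255]
contact_force: [-1.4, 0.6, 3.5]
opening: 0.62
grasp_force: 43.1
```

{"fn": "send_rows", "kwargs": {"moves": [[[0,0,0,0,0,0,1],[0,0,0,0,0,0,1],[0,0,0,0,0,0,1],[0,0,0,0,0,0,1],[0,0,0,0,0,0,1],[0,0,0,0,0,0,1],[0,0,0,0,0,0,1],[0,0,0.02,0,0,0,1],[0,0,0.03,0,0,0,1],[0,0,0.05,0,0,0,1]]]}}

```text
clock: 8.3
eef_pos: [597.6, -113.2, 129.7]
tcp_rot: [-3.136, 0.001, 1.255]
contact_force: [0.4, -1.1, -1.0]
opening: 1.001
grasp_force: 0.0
```

{"fn": "send_rows", "kwargs": {"moves": [[[0,0,0.05,0,0,0,1],[0,0,0.05,0,0,0,1],[0,0,0.04,0,0,0,0],[0.01,0.04,0,0,0,0,-1],[0.01,0.04,0,0,0,0,-1],[0.01,0.04,0,0,0,0,-1],[0.01,0.032,0,0,0,0,-1],[0.008,0,0,0,0,0,-1],[0,0,0,0,0,0,-1],[0,0,0,0,0,0,-1]]]}}

```text
clock: 9.3
eef_pos: [647.4, 37.6, 271.0]
tcp_rot: [-3.141, 0.001, 1.254]
contact_force: [-0.5, -0.1, 0.0]
opening: -0.001
grasp_force: 0.0
```

Run:
```python
from rig import *
from h import *
s=sense();print(s["eef_pos"],s["tcp_rot"],s["contact_force"],s["opening"])
for n in("top","side"):
    f=grab_frame(n)
    for c in blobs(red(f),10):print(n,cv2.boundingRect(c),rect(onz(f,c[:,0],32)))
    if n=="side":cv2.imwrite("pics/g3.png",cv2.resize(f["img"][100:280,270:430,::-1],None,fx=3.3,fy=3.3,interpolation=2))
```

```text
[647.37514301  37.58382198 271.00650586] [-3.14104261e+00  6.07439774e-04  1.25440357e+00] [-0.53011763 -0.12265424  0.012737  ] -0.0011676471166887738
top (359, 166, 22, 25) (array([ 596.7, -125.3]), array([53.7, 62. ]), 71.6)
side (354, 230, 30, 27) (array([ 599.6, -114.8]), array([53.1, 90.1]), 71.8)
side (348, 153, 9, 10) (array([797.2, 246.4]), array([25.9, 57.4]), 56.3)
side (107, 116, 5, 18) (array([155.9, 938.9]), array([ 10.8, 166.6]), 86.3)
```

View pics/g3.png

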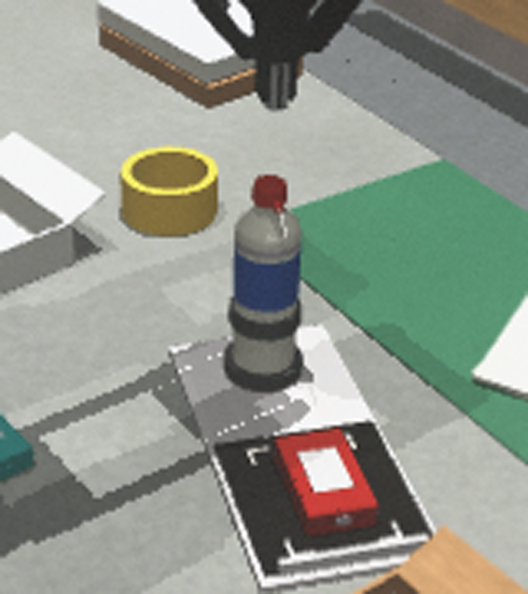

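The case lies inside the marks at crop (330,475), measured at (599.6, -114.8), 71.8°. The closed fingers (crop (278,85)) are above the cap (crop (270,190)). Lowering onto the cap.

{"fn": "send_rows", "kwargs": {"moves": [[[0.0012,0.0012,-0.02,0,0,0,-1],[0,0,-0.02,0,0,0,-1],[0,0,-0.01,0,0,0,-1],[0,0,-0.008,0,0,0,-1],[0,0,0,0,0,0,-1],[0,0,0,0,0,0,-1]]]}}

```text
clock: 10.0
eef_pos: [649.2, 39.4, 213.9]
tcp_rot: [3.141, -0.0, 1.255]
contact_force: [0.5, 0.5, 0.9]
opening: -0.002
grasp_force: 0.0
```

{"fn": "send_rows", "kwargs": {"moves": [[[0,0,-0.003,0,0,0,-1],[0,0,-0.002,0,0,0,-1],[0,0,-0.002,0,0,0,-1],[0,0,-0.001,0,0,0,-1],[0,0,0,0,0,0,-1],[0,0,0,0,0,0,-1]]]}}

```text
clock: 10.6
eef_pos: [648.9, 39.7, 205.3]
tcp_rot: [3.142, -0.0, 1.255]
contact_force: [-0.6, -0.5, 0.8]
opening: 0.0
grasp_force: 0.0
```

{"fn": "send_rows", "kwargs": {"moves": [[[0,0,-0.002,0,0,0,-1],[0,0,-0.002,0,0,0,-1],[0,0,-0.001,0,0,0,-1],[0,0,0,0,0,0,-1],[0,0,0,0,0,0,-1]]]}}

```text
clock: 11.1
eef_pos: [649.1, 39.6, 200.6]
tcp_rot: [3.141, -0.0, 1.255]
contact_force: [-0.8, -0.0, 4.7]
opening: 0.001
grasp_force: 2.2
```

{"fn": "send_rows", "kwargs": {"moves": [[[0,0,-0.001,0,0,0,-1],[0,0,-0.0005,0,0,0,-1],[0,0,0,0,0,0,-1],[0,0,0,0,0,0,-1]]]}}

```text
clock: 11.5
eef_pos: [649.0, 39.6, 199.1]
tcp_rot: [3.141, -0.0, 1.255]
contact_force: [-1.1, -0.1, 6.4]
opening: -0.0
grasp_force: 3.1
```

{"fn": "send_rows", "kwargs": {"moves": [[[0,0,-0.0007,0,0,0,-1],[0,0,0,0,0,0,-1],[0,0,0,0,0,0,-1],[0,0,0,0,0,0,-1]]]}}

```text
clock: 11.9
eef_pos: [649.1, 39.7, 199.0]
tcp_rot: [3.141, -0.0, 1.255]
contact_force: [-2.0, 0.7, 10.1]
opening: 0.004
grasp_force: 5.4
```

The cap is on its stop (10 N, no further travel). Retracting, then going back over the case.

{"fn": "send_rows", "kwargs": {"moves": [[[0,0,0.01,0,0,0,-1],[0,0,0.03,0,0,0,-1],[0,0,0.035,0,0,0,-1],[0,0,0,0,0,0,-1],[-0.0124,-0.0386,0,0,0,0,-1],[-0.0124,-0.0386,0,0,0,0,-1],[-0.0123,-0.0386,0,0,0,0,0],[-0.0123,-0.0386,0,0,0,0,1],[0,0,0,0,0,0,1],[0,0,0,0,0,0,1]]]}}

```text
clock: 12.9
eef_pos: [599.0, -115.5, 272.6]
tcp_rot: [-3.141, -0.0, 1.253]
contact_force: [0.4, 0.2, -1.2]
opening: 0.68
grasp_force: 0.0
```

{"fn": "send_rows", "kwargs": {"moves": [[[0,0,-0.04,0,0,0,1],[0,0,-0.04,0,0,0,1],[0,0,-0.04,0,0,0,1],[0,0,-0.04,0,0,0,1],[0,0,-0.02,0,0,0,1],[0,0,-0.01,0,0,0,1],[0,0,0,0,0,0,1],[0,0,0,0,0,0,1],[0,0,0,0,0,0,1]]]}}

```text
clock: 13.8
eef_pos: [600.7, -114.7, 84.6]
tcp_rot: [3.139, -0.0, 1.255]
contact_force: [0.1, 0.6, 0.1]
opening: 1.0
grasp_force: 0.0
```

{"fn": "send_rows", "kwargs": {"moves": [[[-0.001,0,-0.02,0,0,0,1],[0,0,-0.015,0,0,0,1],[0,0,-0.01,0,0,0,1],[0,0,-0.005,0,0,0,1],[0,0,0,0,0,0,1],[0,0,0,0,0,0,1]]]}}

```text
clock: 14.4
eef_pos: [598.8, -114.8, 33.4]
tcp_rot: [3.141, -0.0, 1.255]
contact_force: [0.7, 0.7, 0.2]
opening: 1.001
grasp_force: 0.0
```

{"fn": "send_rows", "kwargs": {"moves": [[[0.0005,0,-0.0018,0,0,0,1],[0,0,0,0,0,0,-1],[0,0,0,0,0,0,-1],[0,0,0,0,0,0,-1],[0,0,0,0,0,0,-1],[0,0,0,0,0,0,-1],[0,0,0,0,0,0,-1],[0,0,0,0,0,0,-1],[0,0,0,0,0,0,-1],[0,0,0,0,0,0,-1]]], "grip_force": 50}}

```text
clock: 15.4
eef_pos: [599.3, -114.8, 31.8]
tcp_rot: [3.141, -0.0, 1.255]
contact_force: [-1.1, 0.1, 5.5]
opening: 0.614
grasp_force: 53.1
```

{"fn": "send_rows", "kwargs": {"moves": [[[0,0,0.005,0,0,0,-1],[0,0,0.01,0,0,0,-1],[0,0,0.015,0,0,0,-1],[0,0,0,0,0,0,-1],[0,0,0,0,0,0,-1]]]}}

```text
clock: 15.9
eef_pos: [599.5, -114.9, 62.2]
tcp_rot: [3.14, -0.0, 1.255]
contact_force: [-0.4, 0.7, -0.7]
opening: 0.616
grasp_force: 52.6
```

{"fn": "send_rows", "kwargs": {"moves": [[[0,0,0.025,0,0,0,-1],[0,0,0.025,0,0,0,-1],[-0.03,0,0.02,0,0,0,-1],[-0.03,0,0.01,0,0,0,-1],[-0.03,0,0,0,0,0,-1],[-0.03,0,0,0,0,0,-1],[0.002,0.03,0,0,0,0.034,-1],[0.002,0.0385,0,0,0,0.034,-1],[0.002,0.0385,0,0,0,0.034,-1],[0.002,0.0385,0,0,0,0.034,-1]]]}}

```text
clock: 16.9
eef_pos: [486.6, 31.9, 141.2]
tcp_rot: [-3.141, 0.0, 1.391]
contact_force: [0.7, -0.1, -0.8]
opening: 0.619
grasp_force: 53.0
```

{"fn": "send_rows", "kwargs": {"moves": [[[0.002,0.0385,0,0,0,0.034,-1],[0.002,0.0385,0,0,0,0.034,-1],[0.002,0.0385,0,0,0,0.034,-1],[0.002,0.0385,0,0,0,0.034,-1],[0.002,0.0385,0,0,0,0.034,-1],[0.002,0.0385,0,0,0,0.034,-1],[0.002,0.0385,0,0,0,0.034,-1],[0.002,0.0385,0,0,0,0.034,-1],[0,0,0,0,0,0.034,-1],[0,0,0,0,0,0,-1]]]}}

```text
clock: 17.9
eef_pos: [502.4, 339.5, 140.6]
tcp_rot: [-3.141, 0.0, 1.699]
contact_force: [-0.6, -0.6, -1.6]
opening: 0.621
grasp_force: 53.0
```

Run:
```python
from rig import *
from h import *
f=grab_frame("side");s=sense();print(s["eef_pos"],s["tcp_rot"],s["contact_force"],s["opening"],s["grasp_force"])
cv2.imwrite("pics/g4.png",cv2.resize(f["img"][60:210,180:340,::-1],None,fx=4,fy=4,interpolation=2))
```

```text
[502.39095414 338.64238016 140.64131842] [-3.14043082e+00  7.10485734e-04  1.69685393e+00] [-0.15181091 -1.1200972  -1.28688086] 0.6152795434775845 52.96665072441101
```

View pics/g4.png

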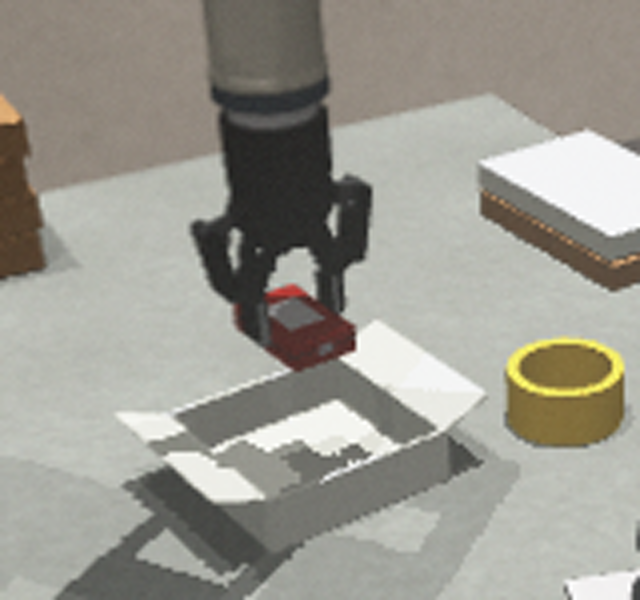

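The case is held level above the open white carton (crop (300,330)), and the tape is well clear at (565,390). Lowering.

{"fn": "send_rows", "kwargs": {"moves": [[[0.0005,0.005,-0.02,0,0,0,-1],[0,0,-0.025,0,0,0,-1],[0,0,-0.025,0,0,0,-1],[0,0,-0.02,0,0,0,-1],[0,0,-0.01,0,0,0,-1],[0,0,-0.008,0,0,0,-1],[0,0,-0.003,0,0,0,-1],[0,0,0,0,0,0,-1],[0,0,0,0,0,0,-1]]]}}

```text
clock: 18.85
eef_pos: [504.0, 344.0, 31.1]
tcp_rot: [3.141, -0.001, 1.697]
contact_force: [-0.1, -0.2, -1.1]
opening: 0.619
grasp_force: 53.0
```

{"fn": "send_rows", "kwargs": {"moves": [[[0,0,-0.002,0,0,0,-1],[0,0,-0.001,0,0,0,-1],[0,0,-0.001,0,0,0,-1],[0,0,-0.001,0,0,0,-1],[0,0,0,0,0,0,-1],[0,0,0,0,0,0,-1]]]}}

```text
clock: 19.45
eef_pos: [503.5, 343.8, 25.8]
tcp_rot: [3.142, -0.0, 1.697]
contact_force: [-1.5, -0.8, 4.6]
opening: 0.616
grasp_force: 53.7
```

Contact with the carton bottom, so releasing and lifting away.

{"fn": "send_rows", "kwargs": {"moves": [[[0,0,0,0,0,0,1],[0,0,0,0,0,0,1],[0,0,0,0,0,0,1],[0,0,0,0,0,0,1],[0,0,0,0,0,0,1],[0,0,0,0,0,0,1],[0,0,0,0,0,0,1],[0,0,0.02,0,0,0,1],[0,0,0.03,0,0,0,1],[0,0,0.05,0,0,0,1]]]}}

```text
clock: 20.45
eef_pos: [501.7, 342.5, 123.7]
tcp_rot: [-3.137, 0.003, 1.697]
contact_force: [1.2, -0.4, 0.4]
opening: 0.995
grasp_force: 0.0
```

{"fn": "send_rows", "kwargs": {"moves": [[[0,0,0.05,0,0,0,1],[0,0,0.05,0,0,0,1],[0,0,0.03,0,0,0,1],[-0.03,-0.04,0,0,0,0,1],[-0.03,-0.04,0,0,0,0,1],[-0.03,-0.04,0,0,0,0,1],[-0.03,-0.04,0,0,0,0,1],[0,0,0,0,0,0,1],[0,0,0,0,0,0,1],[0,0,0,0,0,0,1]]]}}

```text
clock: 21.45
eef_pos: [384.4, 184.4, 255.8]
tcp_rot: [3.14, -0.001, 1.697]
contact_force: [-0.9, 0.2, -0.0]
opening: 1.003
grasp_force: 0.0
```

Run:
```python
from rig import *
from h import *
s=sense();print(s["eef_pos"],s["contact_force"],s["opening"])
for n in("top","side"):
    f=grab_frame(n)
    for c in blobs(red(f),10):print(n,cv2.boundingRect(c),rect(onz(f,c[:,0],26)))
    if n=="top":cv2.imwrite("pics/g5.png",cv2.resize(f["img"][110:270,140:340,::-1],None,fx=3.5,fy=3.5,interpolation=2))
```

```text
[384.43473376 184.39152233 255.77356739] [-0.91770622  0.16030666 -0.01494276] 1.0033731469636542
top (301, 136, 16, 10) (array([704.8,  36.2]), array([26.5, 42.1]), 90.5)
side (243, 163, 28, 17) (array([502.2, 343.1]), array([51.4, 87.6]), 97.2)
side (347, 153, 10, 10) (array([802.1, 255.4]), array([29.5, 58.1]), 58.5)
side (107, 116, 5, 18) (array([156.3, 952.3]), array([ 10.9, 166. ]), 86.3)
```

View pics/g5.png

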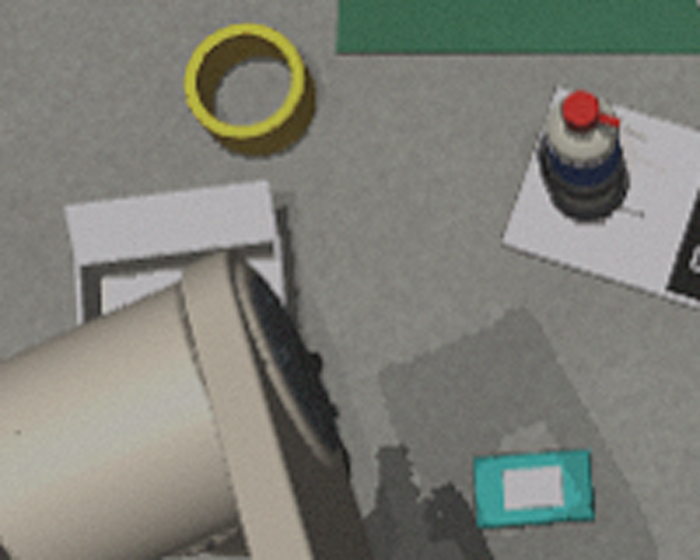

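The arm hides the carton in the top view. The side view puts the case at (502, 343), 97°, with its rectangle full size on the z=26 plane, so it is flat and centred in the carton. The cap is up, the tape is unmoved and the arm touches nothing.

```bash
python3 -c "
from rig import *
print(sign_off())"
```

```text
the job is handed in; nothing more can be done
None
```

I handed the job in: the case was set in the bay and let go, the cap was pressed to its stop and sprang back up, and the case now lies flat in the white carton at about (502, 343) mm; the judge's verdict was not shown, and I did not re-check the stapler by camera at the end.

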